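# Set spring dividers to the punch marks on a flange blank and hold the setting

### The job

Pick up the spring dividers from the bench by their two legs and take the bolt spacing off the small oval flange blank that lies on the steel block: squeeze the legs until one point stands at each of the two punch marks, just above it or barely touching, without resting the dividers on the blank or block, poking hard at it or shoving it. Finish while still holding the dividers there, the gap kept steady and the tool up off the bench, so that a mate can run the adjusting nut down; leave the can and the hammer where they are.

Things in the scene. Friction and masses are not known exactly. Their poses are not given: they have to be found in the camera images.
- dividers_grip (a point): Grip centre of the bare steel spring dividers lying flat on the bench, legs spread level: midway between the legs, at half their height (9 mm above the underside). x runs along the tool to the points, y to the left leg, z up. Leg hinge 70 mm behind (-x); points 81 mm ahead when free, 83 mm at a 50 mm gap, and 7.5 mm lower. Width over the legs here: 56 mm free, 43 mm with the points 50 mm apart.
- dividers_bow (a point): Centre of the spring bow at the rear end of the dividers: a ring of strip steel 40 mm across and 18 mm high, 90 mm behind the grip centre; a 14 mm finger stem sticks out behind it.
- dividers: The dividers, 205 mm long, 214 g, balancing 5 mm behind the grip centre; origin 9 mm below that, same axes. Each leg is a flat bar 7 mm thick, 11 mm high, straight from 28 mm behind the grip centre to 34 mm ahead, then a round point holder 28 mm long and a tapering point. A thin screw with a nut crosses between the legs 28 mm behind the grip centre; fingers fit in front of it.
- leg_left (a joint): Squeeze of each leg from its free spread, rad: 0 free (points 78 mm apart), 0.093 when they are 50 mm apart; about 0.30 mm of gap per 0.001 rad. Both legs move alike and spring open: the 50 mm gap takes about 13 N per pad. 1 mm less between pads at the grip centre brings the points 2.1 mm nearer; at the 50 mm gap the outer faces there are parallel within 2 degrees.
- point_left (a point): Sharp end of the left (+y) leg, at the axis of its 3 mm thick rounded tip.
- point_right (a point): Sharp end of the right (-y) leg, at the axis of its 3 mm thick rounded tip.
- block: Plain dark steel marking-out block, 100 mm (x) by 130 mm (y) by 40 mm high, heavy and not to be moved; origin at the centre of its underside, z up.
- flange: The flange blank: a loose bright steel oval, 84 mm long (y) by 52 mm wide (x) by 8 mm thick, 240 g, flat on the block, its top 48 mm above the bench. Origin at the centre of its underside. A dark scribed line runs along it (y) and short cross lines mark the middle and the two punch marks.
- mark_left (a point): Punch mark on the blank's top face at the crossing of scribed lines, at the centre of the rounded (17 mm radius) end on its +y side. The two marks are 50 mm apart; z is up from the top face.
- mark_right (a point): The other punch mark, on the blank's -y side.
- can_mid (a point): Middle of a grey spray can, 66 mm across and 150 mm high, standing; a bystander.
- hammer_grip (a point): Middle of the handle of a hammer 280 mm long lying on the bench; a bystander.
- disc: Brake disc, 256 mm across and 46 mm high, lying on the bench, heavy; origin at the centre of its underside; a bystander.
Mind the look-alikes: they are no part of the job. What is shaped like the dividers but pink or yellow is not meant.

How it is judged:
On the way:
1. the dividers are picked up off the bench in the fingers (height (world z) of dividers_grip above 0.04 m and height (world z) of dividers_bow above 0.03 m and contact force between the fingers and dividers above 2 N), for 0.2 s.
At the end, for the whole second after the job is handed in: Each point within 4 mm sideways of its own mark and at most 9 mm above the blank; points 47 to 53 mm apart and steady; fingers squeeze the legs (over 3 N); the blank bears under 1 N, the block nothing; bow over 30 mm above the bench; blank moved under 8 mm, can and hammer under 30 mm (((horizontal distance between point_left and mark_left below 0.004 m and horizontal distance between point_right and mark_right below 0.004 m) or (horizontal distance between point_left and mark_right below 0.004 m and horizontal distance between point_right and mark_left below 0.004 m)) and distance between point_left and point_right between 0.047 and 0.053 m and z of point_left in the frame of mark_left between -0.001 and 0.009 m and z of point_right in the frame of mark_left between -0.001 and 0.009 m and contact force between the fingers and dividers above 3 N and contact force between dividers and flange below 1 N and contact force between dividers and block below 0.1 N and height (world z) of dividers_bow above 0.03 m and velocity of joint leg_left between -0.05 and 0.05 rad/s and linear speed of dividers below 0.02 m/s and distance of each of mark_left, mark_right from where it was at the start of the episode below 0.008 m and distance of each of can_mid, hammer_grip from where it was at the start of the episode below 0.03 m); the arm keeps its last pose, push and grip.
It fails at once if the blank is poked or pressed hard with the dividers (over 15 N) (contact force between dividers and flange above 15 N).
It fails at once if the blank is shoved more than 12 mm (distance of any of mark_left, mark_right from where it was at the start of the episode above 0.012 m).
It fails at once if the can or the hammer is knocked away (distance of any of can_mid, hammer_grip from where it was at the start of the episode above 0.03 m).
It also fails if it takes over 38 s, if anything falls off the work surface, if the arm or the gripper's body presses on something with over 40 N, if the wrist force passes 120 N, or if a joint passes its speed limit or range.

### The arm

A 7-joint arm with a two-finger parallel gripper is mounted at the origin on the work surface. World frame = base frame: x ahead of the robot, y to its left, z up, the work surface at z = 0. Lengths are in m, angles in rad, forces in N, time in s.
With the tool pointing down it reaches from about 0.425 to 0.95 m from the base axis. Payload 4.7 kg.
Tool frame: the origin (TCP) lies between the finger pads; the fingertips stand 25 mm ahead of it and the grasp point (between the pads) lies 6 mm ahead of it; x points along the fingers, z is the direction in which the jaws open and shut, and the axes are right-handed (so a half turn about x gives the same grasp; the last joint's range is limited). The gripper opens to 85 mm and grips with 20 to 120 N. Pads are 22 mm wide; open, the fingers measure 114 mm over their backs; the gripper's body (76 mm by 85 mm) begins 54 mm behind the grasp point. The pads swing forward as they close: fully open they stand 13 mm farther back than shut.
Start: joints at [1.221, 0.469, -0.049, 1.532, 0.024, 1.141, -0.082], TCP at [0.213, -0.641, 0.256] pointing down, gripper open.
Joint ranges: [-2.59, 2.59], [-0.33, 1.99], [-1.39, 1.29], [0.1, 2.45], [-1.04, 4.18], [0.21, 1.99], [-2.66, 2.66]. Speed limits (rad/s): [2.57, 2.57, 3.14, 3.14, 3.14, 3.14, 3.14].

### API

Orientations are given as a 3x3 rotation matrix whose columns are the frame's x, y, z axes.
In Python, from rig import * gives the robot as it stands. Calls block until the motion is done:
- movep(position, orientation): joint-space move of the TCP to a pose.
- move_l(position, attitude=None, feed=0.15, until_force=None): straight line of the TCP; attitude=None keeps the orientation; feed is the mean speed in m/s. With until_force (N) it stops when the force on the tool has changed by that much, and returns True; else False.
- move_joints(angles): joint-space move.
- command_gripper(opening, newtons=None): finger opening in m; newtons is the grip in N (None keeps the last); returns when the fingers have stopped.
- sleep(seconds).
- inverse_kinematics(position, orientation): joint angles nearest the present ones, or None.
- sense(): the state.
- camera(name): name is "scene" or "top"; returns (picture, depth): 400x640x3 uint8, red, green, blue; 400x640 float32, m along the optical axis (not along the pixel's ray), 0 where there is no reading.
- camera_params(name): a dict with "K" (3x3 intrinsics, pixels), "position" and "rotation" of the camera in the world. Camera axes: x right, y down, z forward; pixel columns grow to the right and rows downward; lengths in m; the calibration is good to about 2 mm. A picture is of the moment at which its call begins. camera_params takes no time and is no camera call.
A pose or a line that the arm cannot do raises Unreachable and nothing moves.
- finish_job(): hands the job in, once; it reports no verdict.
The state is a dict: "time_s": time; "joint_pos": joint angles; "qd": joint speeds; "joint_efforts": joint torques, N m; "position": TCP position; "tcp_rot": TCP orientation; "wrist_force": force on the tool from outside, world axes, zero at the start; "ft_torque": the same for the moment, N m; "finger_gap": finger opening in m.
Only numpy, scipy, OpenCV 4.12 (cv2) and the standard library are available. Lean on these libraries where they do the work, as an engineer would, in place of code of your own. Each camera call takes 0.05 s, during which the arm holds its last target.

## Working session

There is one attempt and no reset: what is moved stays moved. The work goes in short steps, each a Python script; the robot and the scene stay as the last script left them, time stands still between calls to the robot, and variables do not carry over. Pictures are saved under pics/ and viewed, and the job is handed in when it is done.

```bash
mkdir -p pics; ls; python3 - <<'E'
from rig import *
import cv2,numpy as np
for n in("scene","top"):
    p,d=camera(n); cv2.imwrite(f"pics/{n}0.png",p[:,:,::-1]); np.save(f"pics/{n}0.npy",d)
    c=camera_params(n); print(n,c)
s=sense(); print(s)
E
```

```text
pics
scene {'K': array([[452.48736667,   0.        , 315.06135203],
       [  0.        , 452.48736667, 190.60185688],
       [  0.        ,   0.        ,   1.        ]]), 'position': array([1.416625  , 0.47550541, 1.36462942]), 'rotation': array([[-0.51837471,  0.67766647, -0.5215897 ],
       [ 0.855139  ,  0.41434093, -0.31154274],
       [ 0.00499389, -0.60752757, -0.79428289]])}
top {'K': array([[460.8894677 ,   0.        , 320.59277612],
       [  0.        , 460.8894677 , 202.40784486],
       [  0.        ,   0.        ,   1.        ]]), 'position': array([ 0.47583976, -0.03473107,  1.50743794]), 'rotation': array([[-0.01922599, -0.99728096,  0.07114107],
       [-0.99976937,  0.01985738,  0.0081786 ],
       [-0.00956904, -0.07096742, -0.99743273]])}
{'time_s': 0.1, 'joint_pos': array([ 1.22109189,  0.46939131, -0.04858482,  1.53355481,  0.02404965,
        1.14097086, -0.08229202]), 'qd': array([-0.00044082, -0.00098406, -0.00048416, -0.00343255, -0.00091586,
        0.00017082,  0.00032792]), 'joint_efforts': array([ 7.94086500e-04, -5.11517215e+01, -4.69031290e-02, -2.38389355e+01,
        1.08381780e-02,  4.41455981e-03, -1.12663329e-05]), 'position': array([ 0.21272359, -0.64011514,  0.255354  ]), 'tcp_rot': array([[-5.65565693e-04,  9.48980004e-01,  3.15335747e-01],
       [ 1.64718405e-03,  3.15336253e-01, -9.48978574e-01],
       [-9.99998483e-01, -1.72937118e-05, -1.74148810e-03]]), 'wrist_force': array([ 0.18722637, -0.20952082, -0.00436723]), 'ft_torque': array([-0.01173657, -0.01595134, -0.01810124]), 'finger_gap': 0.08523602609630537}
```

View pics/scene0.png

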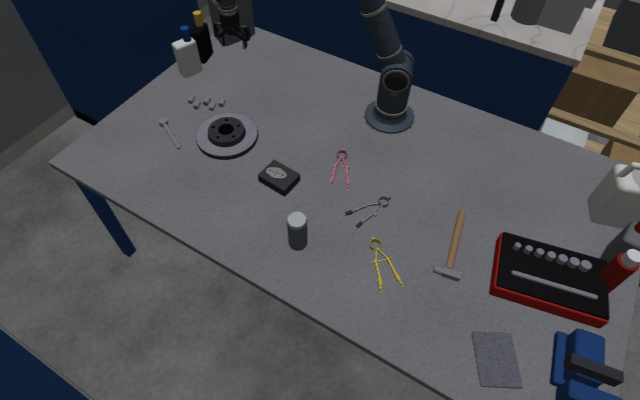

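View pics/top0.png

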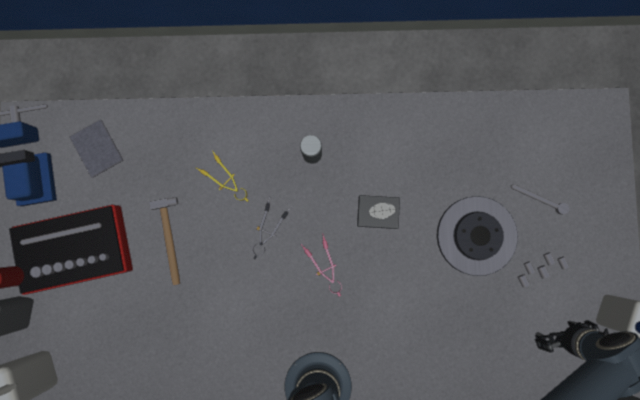

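Three divider shapes appear in the top view: yellow at (223,178), pink at (323,265) and bare steel grey at (268,230). Only the grey one fits "bare steel". The flange is on the block at (380,211), the can at (311,147), and the hammer at (168,240). I'll confirm in crops.

```bash
python3 - <<'E'
import cv2,numpy as np
t=cv2.imread("pics/top0.png"); s=cv2.imread("pics/scene0.png")
def crop(im,x,y,w,h,k,n):
    c=cv2.resize(im[y:y+h,x:x+w],None,fx=k,fy=k,interpolation=cv2.INTER_CUBIC)
    c=np.clip(c.astype(float)*1.6,0,255).astype(np.uint8); 
    for i in range(0,w,10): cv2.putText(c,str(x+i),(i*k,8),0,.3,(0,255,255),1); cv2.line(c,(i*k,10),(i*k,14),(0,255,255),1)
    for i in range(0,h,10): cv2.putText(c,str(y+i),(0,i*k+4),0,.3,(0,255,255),1)
    cv2.imwrite(n,c)
crop(t,240,190,60,80,7,"pics/c1.png")
crop(t,350,185,60,50,10,"pics/c2.png")
crop(s,335,185,65,50,10,"pics/c3.png")
crop(s,250,150,60,50,10,"pics/c4.png")
E
```

```text
(no output)
```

View pics/c1.png

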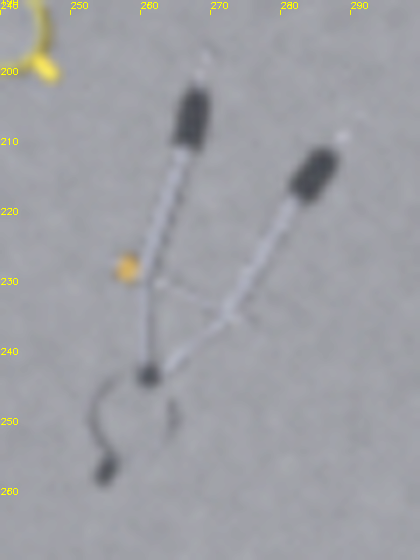

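View pics/c2.png

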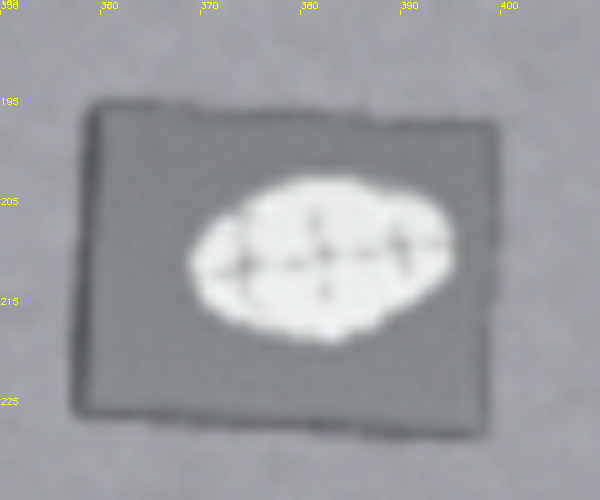

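View pics/c3.png

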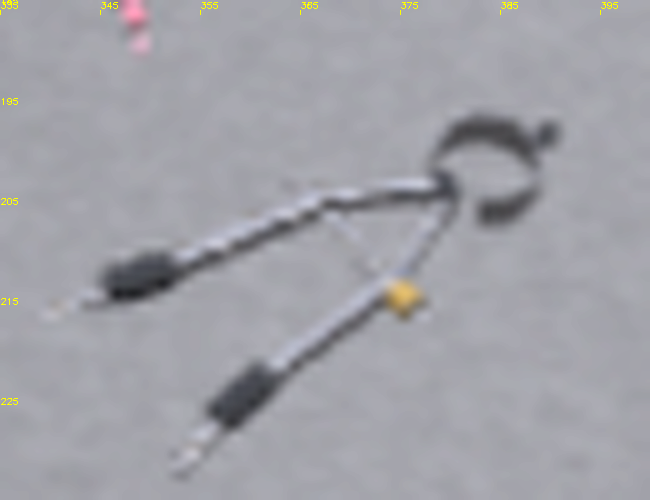

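View pics/c4.png

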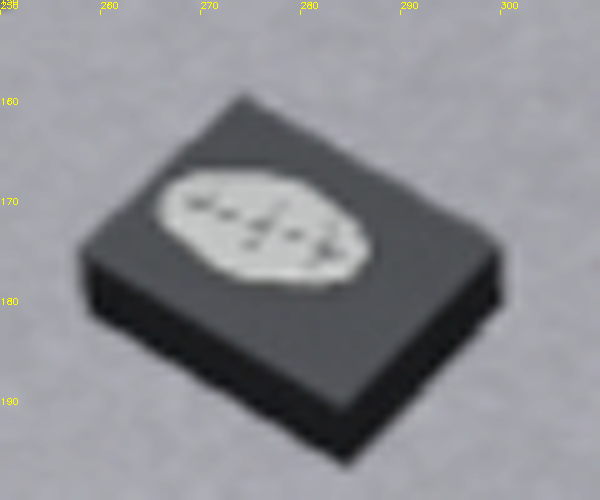

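The crops confirm the bare steel dividers, with dark collars and a brass nut on the left leg. In the top view the tips are at about (269,198) and (289,209), and the hinge is at (261,243). The flange marks are at about (374.5,211) and (389.5,209). Next I'll fit both poses using the two cameras.

```bash
cat > h.py <<'E'
import numpy as np, json
from scipy.optimize import least_squares
from rig import camera_params
C={n:camera_params(n) for n in("scene","top")}
def proj(n,P):
    c=C[n]; q=(np.atleast_2d(P)-c["position"])@c["rotation"]; q=q@c["K"].T; return q[:,:2]/q[:,2:]
def back(n,uv,z):
    c=C[n]; r=c["rotation"]@np.linalg.solve(c["K"],[uv[0],uv[1],1]); return c["position"]+r*(z-c["position"][2])/r[2]
def px(x0,y0,k,c): return (np.array(c,float)+.5)/k-.5+[x0,y0]
E
python3 - <<'E'
from h import *
mod=np.array([[34,30.6,9],[62,35.6,7],[81,39,1.5],[34,-30.6,9],[62,-35.6,7],[81,-39,1.5],[-70,0,12],[-124,0,9]])/1000
top=px(240,190,7,[(187,150),(197,88),(206,57),(300,198),(328,152),(346,133),(148,376),(101,482)])
sc=px(335,185,10,[(270,375),(215,425),(178,472),(178,265),(105,285),(45,317),(445,190),(555,132)])
def w(p):
    c,s=np.cos(p[2]),np.sin(p[2]); return mod@np.array([[c,s,0],[-s,c,0],[0,0,1]])+[p[0],p[1],0]
for nm,use in(("top",("top",)),("scene",("scene",)),("both",("top","scene"))):
    f=lambda p:np.concatenate([(proj(n,w(p))-(top if n=="top" else sc)).ravel() for n in use])
    r=least_squares(f,[.5,.1,-.3],loss='soft_l1',x_scale=[.01,.01,.1]); print(nm,r.x,np.round(r.fun.reshape(-1,2),1).tolist())
print("tips top",[back("top",t,.0015) for t in top[[2,5]]],"scene",[back("scene",t,.0015) for t in sc[[2,5]]])
mt=px(350,185,10,[(247,267),(325,255),(400,245)]); ms=px(250,150,10,[(325,248),(262,225),(200,204)])
for n,m in(("top",mt),("scene",ms)):
    W=np.array([back(n,u,.048) for u in m]); print(n,W,np.linalg.norm(W[0]-W[2]))
# can, hammer
print(back("top",(311,147),.15),back("top",(169,245),.01))
d=np.load("pics/top0.npy"); 
from rig import camera_params
for u in[(382,208),(365,200),(268,230)]:
    r=C["top"]["rotation"]@np.linalg.solve(C["top"]["K"],[*u,1]); print(u,C["top"]["position"]+r*d[u[1],u[0]])
bc=[back("top",px(350,185,10,c),.04) for c in[(92,100),(497,122),(487,437),(75,415)]]; print("block corners",np.round(bc,4))
E
```

```text
top [ 0.51517489  0.14514046 -0.4369573 ] [[-1.1, -0.2], [-0.3, 0.2], [0.1, -0.9], [-0.1, 0.5], [0.9, -0.1], [1.8, -2.2], [-0.3, 0.6], [-0.3, 0.8]]
scene [ 0.51861102  0.14756201 -0.44471949] [[0.1, 0.5], [0.0, 0.4], [-0.1, -0.4], [-0.8, -0.3], [-0.6, 0.5], [0.5, -0.1], [0.2, -0.2], [0.5, -0.3]]
both [ 0.51645304  0.14614633 -0.43832544] [[-1.3, -0.6], [-0.5, -0.2], [-0.2, -1.3], [-0.4, 0.2], [0.6, -0.5], [1.5, -2.5], [-0.6, 0.2], [-0.7, 0.4], [0.1, -0.1], [0.1, -0.2], [-0.0, -0.9], [-0.9, -0.8], [-0.6, 0.0], [0.5, -0.6], [0.1, -0.9], [0.3, -1.0]]
tips top [array([0.60205963, 0.14661018, 0.0015    ]), array([0.56507688, 0.08145386, 0.0015    ])] scene [array([0.60964524, 0.14898897, 0.0015    ]), array([0.57639164, 0.07613406, 0.0015    ])]
top [[ 0.54848256 -0.19212343  0.048     ]
 [ 0.55179928 -0.21689885  0.048     ]
 [ 0.55450081 -0.24070788  0.048     ]] 0.04895578348857537
scene [[ 0.55097962 -0.18689468  0.048     ]
 [ 0.55403797 -0.21345767  0.048     ]
 [ 0.55773755 -0.23934151  0.048     ]] 0.052880426098746394
[0.73866862 0.00178963 0.15      ] [0.45385058 0.47225007 0.01      ]
(382, 208) [ 0.55851236 -0.21738973  0.04429474]
(365, 200) [ 0.5856118  -0.1647712   0.03693366]
(268, 230) [ 0.49640369  0.15151725 -0.00211435]
block corners [[ 0.6032 -0.145   0.04  ]
 [ 0.5936 -0.2739  0.04  ]
 [ 0.4934 -0.2676  0.04  ]
 [ 0.5029 -0.1371  0.04  ]]
```

```bash
cat >> h.py <<'E'
def Rdown(yaw,s=1):
    x=np.array([0,0,-1.]); z=s*np.array([-np.sin(yaw),np.cos(yaw),0]); return np.column_stack([x,np.cross(z,x),z])
def zoom(n,p,x,y,w,h,k,name,g=1.6):
    import cv2
    c=cv2.resize(p[y:y+h,x:x+w,::-1],None,fx=k,fy=k,interpolation=cv2.INTER_CUBIC)
    c=np.clip(c.astype(float)*g,0,255).astype(np.uint8)
    for i in range(0,w,10): cv2.putText(c,str(x+i),(i*k,8),0,.3,(0,255,255),1)
    for i in range(0,h,10): cv2.putText(c,str(y+i),(0,i*k+4),0,.3,(0,255,255),1)
    cv2.imwrite(name,c)
E
python3 - <<'E'
from h import *
from rig import *
g=np.array([.5165,.1462]); yaw=-.439
for s in(1,-1):
    for p,y in((g,yaw),((.4707,-.2255),.126)):
        q=inverse_kinematics([*p,.12],Rdown(y,s)); print(s,np.round(q,2) if q is not None else None)
E
```

```text
1 [ 0.43  0.67 -1.08  1.95  0.72  0.97  0.13]
1 [ 0.95  0.5  -0.75  1.99  0.46  0.82  1.64]
-1 [-0.76  0.45  0.53  2.02 -0.32  0.76 -2.05]
-1 [ 0.55  0.4  -0.23  2.02  0.13  0.74 -1.21]
```

```bash
python3 - <<'E'
from h import *
from rig import *
g=np.array([.5165,.1462]); yaw=-.439
movep([*g,.12],Rdown(yaw)); print(sense()["time_s"],np.round(sense()["joint_pos"],2))
print(np.round(inverse_kinematics([*g,.026],Rdown(yaw)),2),np.round(inverse_kinematics([.4707,-.2255,.07],Rdown(.126)),2))
command_gripper(.045,40)
p,d=camera("scene"); s=sense(); print(s["time_s"],s["position"],s["finger_gap"])
np.savez("pics/s1.npz",p=p,d=d)
command_gripper(.070)
p,d=camera("scene"); s=sense(); print(s["time_s"],s["finger_gap"]); np.savez("pics/s2.npz",p=p,d=d)
q,d=camera("top");np.savez("pics/t2.npz",p=q,d=d)
print(proj("scene",[*g,.101]),proj("top",[*g,.1]))
for i in(1,2): zoom("scene",np.load(f"pics/s{i}.npz")["p"],330,150,80,75,8,f"pics/z{i}.png")
E
```

```text
3.1 [ 0.43  0.67 -1.08  1.95  0.72  0.97  0.13]
[ 0.33  0.78 -0.94  2.    0.88  0.83  0.01] [ 1.19  0.8  -1.16  2.01  0.92  0.98  1.25]
3.625 [0.51650417 0.14620489 0.12001806] 0.04514221647660774
4.0417 0.06978049561708338
[[366.37274036 196.70687925]] [[265.54145678 223.00271709]]
```

View pics/z1.png

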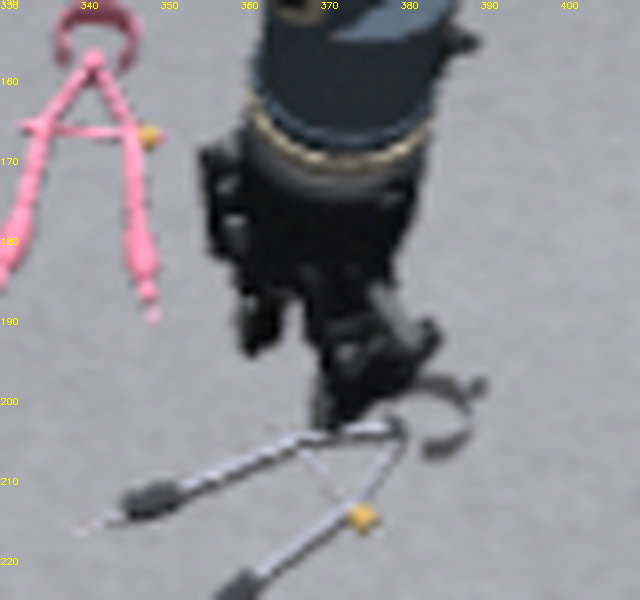

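View pics/z2.png

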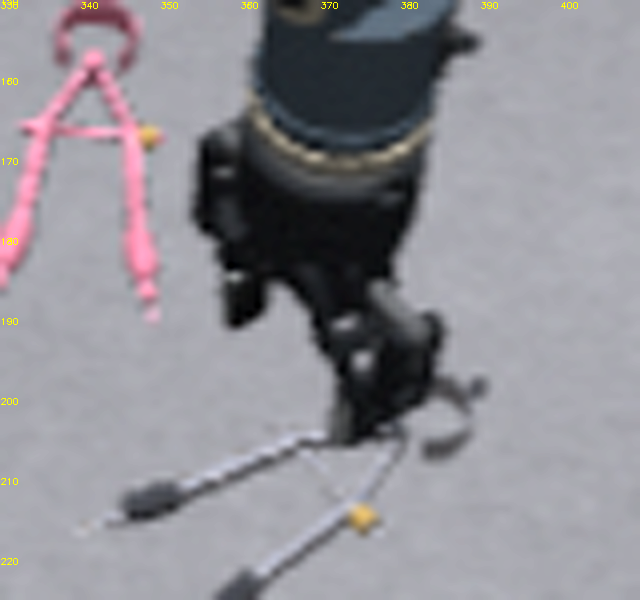

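```bash
python3 - <<'E'
from h import *
g=np.array([.5165,.1462]); yaw=-.439
ex=np.array([np.cos(yaw),np.sin(yaw)]);ey=np.array([-ex[1],ex[0]])
for gap,i in((.045,1),(.07,2)):
  for off in(.025,.02,.015,.01):
    print(gap,off,[np.round((proj("scene",[*(g+ex*sx*.011+ey*(sy*gap/2)),.12-off])[0]-[330,150]+.5)*8).tolist() for sy in(1,-1) for sx in(1,-1)])
E
```

```text
0.045 0.025 [[305.0, 432.0], [345.0, 409.0], [242.0, 363.0], [282.0, 341.0]]
0.045 0.02 [[306.0, 425.0], [347.0, 403.0], [243.0, 356.0], [283.0, 334.0]]
0.045 0.015 [[308.0, 418.0], [348.0, 396.0], [244.0, 349.0], [284.0, 327.0]]
0.045 0.01 [[309.0, 412.0], [349.0, 389.0], [245.0, 342.0], [285.0, 320.0]]
0.07 0.025 [[323.0, 452.0], [363.0, 429.0], [225.0, 344.0], [265.0, 322.0]]
0.07 0.02 [[324.0, 445.0], [365.0, 422.0], [226.0, 337.0], [266.0, 315.0]]
0.07 0.015 [[325.0, 438.0], [366.0, 415.0], [227.0, 330.0], [267.0, 308.0]]
0.07 0.01 [[327.0, 431.0], [367.0, 408.0], [228.0, 323.0], [268.0, 301.0]]
```

```bash
python3 - <<'E'
from h import *
from rig import *
g=np.array([.5165,.1462])
move_l([*g,.0255],feed=.12); s=sense(); print(s["time_s"],s["position"],s["wrist_force"])
command_gripper(.052,40); s=sense(); print(s["time_s"],s["finger_gap"],s["wrist_force"])
command_gripper(.043); s=sense(); print(s["time_s"],s["finger_gap"],s["wrist_force"],s["position"])
move_l([*g,.10],feed=.12); s=sense(); print(s["time_s"],s["finger_gap"],s["wrist_force"],s["position"])
p,d=camera("scene");np.savez("pics/s3.npz",p=p,d=d); zoom("",p,320,150,80,75,8,"pics/z3.png")
p,d=camera("top");np.savez("pics/t3.npz",p=p,d=d); zoom("",p,230,170,80,90,6,"pics/z3t.png")
E
```

```text
5.025 [0.51689199 0.14661101 0.0260483 ] [ 1.09809549 -0.59681482  0.26237843]
5.35 0.051978540865339457 [-0.02672922 -1.04338397  6.33174561]
5.6167 0.04342925806336958 [ 0.35567776 -1.1151495  12.75165336] [0.51922917 0.14672906 0.02834742]
6.3833 0.04324755751280738 [-0.4048657  -0.67802191 -2.84676263] [0.5160109  0.14562892 0.09934021]
```

View pics/z3.png

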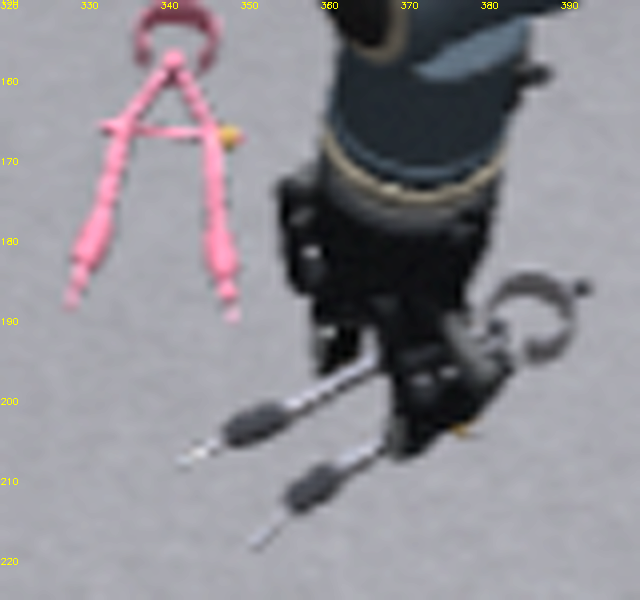

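View pics/z3t.png

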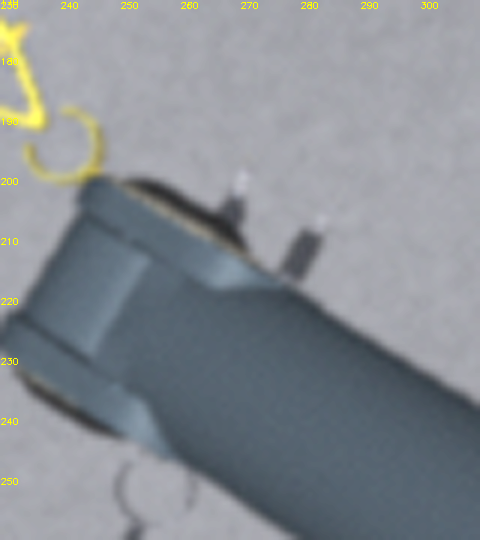

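```bash
cat >> h.py <<'E'
def tri(us,ut):
    f=lambda P:np.concatenate([proj("scene",P)[0]-us,proj("top",P)[0]-ut]); r=least_squares(f,[.5,0,.05],x_scale=.01); return r.x,r.fun
E
python3 - <<'E'
from h import *
S=lambda c:px(320,150,8,c); T=lambda c:px(230,170,6,c)
for n,a,b in(("L",(250,550),(241,172)),("R",(180,461),(325,213)),("bow",(533,318),(157,488)),("stem",(592,289),(133,536))):
    P,r=tri(S(a),T(b)); print(n,np.round(P,4),np.round(r,2))
g=np.array([.5160,.1456]);yaw=-.439; ex=np.array([np.cos(yaw),np.sin(yaw)]);ey=np.array([-ex[1],ex[0]])
for n,x,y,z in(("L",.083,.025,.0725),("R",.083,-.025,.0725),("bow",-.09,0,.08),("stem",-.124,0,.08)):
    P=[*(g+x*ex+y*ey),z]; print(n,np.round(P,4),(proj("scene",P)[0]-[320,150]+.5)*8,(proj("top",P)[0]-[230,170]+.5)*6)
E
```

```text
L [0.5967 0.1349 0.0594] [ 0.92  0.01  0.74 -0.4 ]
R [0.5744 0.0894 0.0657] [ 1.4   0.03  1.09 -0.61]
bow [0.4306 0.1826 0.0725] [-0.64  0.02 -0.49  0.26]
stem [0.4054 0.1965 0.0753] [-1.4   0.06 -1.05  0.55]
L [0.6018 0.133  0.0725] [250.31588042 539.91387227] [246.667126   158.29557173]
R [0.5805 0.0877 0.0725] [182.46811522 460.75306147] [333.97176489 197.22686406]
bow [0.4345 0.1839 0.08  ] [529.22014515 315.60194252] [149.85895842 482.87033341]
stem [0.4038 0.1983 0.08  ] [587.91126174 282.77748651] [122.30729136 543.5928118 ]
```

Picked up: the gap is 43.2 mm and all four measured points lie close to where a level tool should be, with the tips about 51 mm apart. Next I'll carry the dividers to hover about 25 mm above the blank.

```bash
cat > go.py <<'E'
from h import *
from rig import *
M=np.array([.5529,-.2149])
def goal(z,dx=0,dy=0,yaw=.126,feed=.15,m=M,back=.083):
    p=m-back*np.array([np.cos(yaw),np.sin(yaw)])+[dx,dy]
    move_l([*p,z],Rdown(yaw),feed=feed)
def look(tag):
    s=sense(); print(round(s["time_s"],2),s["position"],round(s["finger_gap"],4),s["wrist_force"])
    p,d=camera("scene");np.savez(f"pics/s{tag}.npz",p=p,d=d); zoom("",p,245,140,70,60,10,f"pics/z{tag}.png",1.3)
    p,d=camera("top");np.savez(f"pics/t{tag}.npz",p=p,d=d); zoom("",p,345,180,60,50,12,f"pics/z{tag}t.png",1.3)
E
python3 - <<'E'
from go import *
goal(.104); sleep(.2); look(4)
E
```

```text
9.33 [ 0.47061446 -0.22503516  0.10403614] 0.0436 [-0.70552322 -0.81107102 -1.75086139]
```

View pics/z4.png

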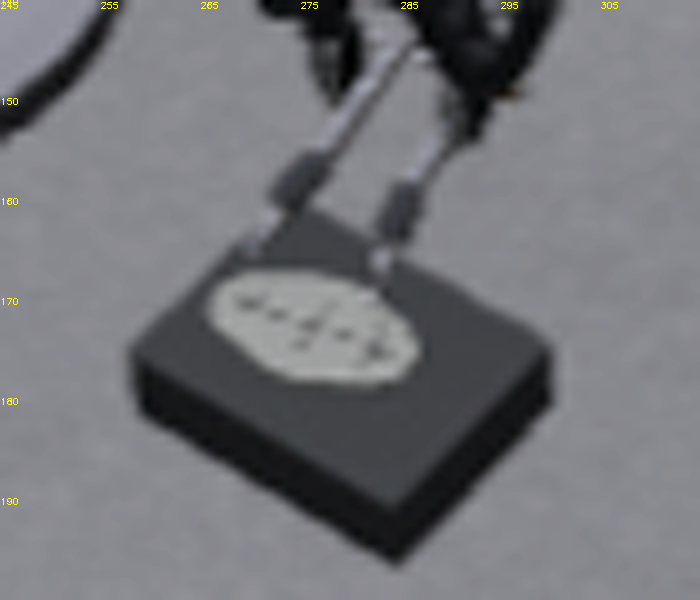

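View pics/z4t.png

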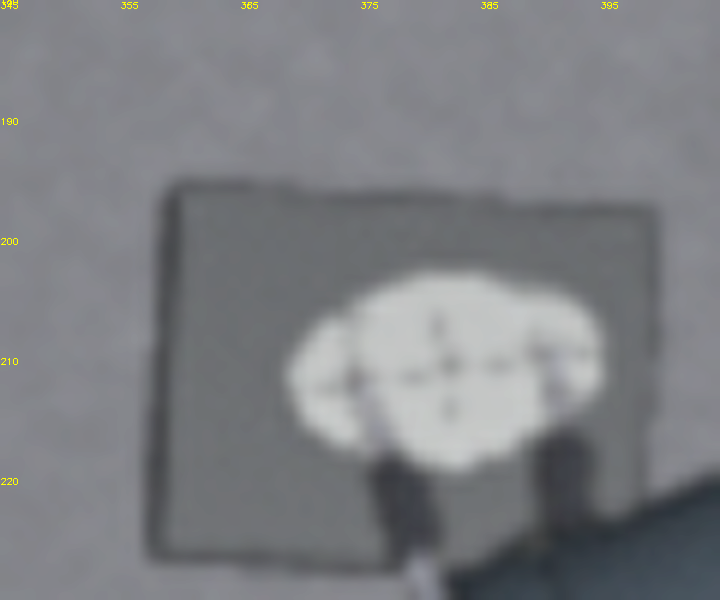

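```bash
python3 - <<'E'
from go import *
S=lambda c:px(245,140,10,c); T=lambda c:px(345,180,12,c)
for n,a,b,ma,mb in(("L",(377,286),(360,386),(375,350),(355,380)),("R",(247,250),(556,348),(250,303),(545,353))):
    P,r=tri(S(a),T(b));Q,r2=tri(S(ma),T(mb)); print(n,np.round(P,4),np.round(r,1),"mark",np.round(Q,4),np.round(r2,1))
    for z in(.0725,.0775): print(z,"scene d",back("scene",S(a),z)-back("scene",S(ma),.048),"top d",back("top",T(b),z)-back("top",T(mb),.048))
E
```

```text
L [ 0.5452 -0.1892  0.077 ] [-0.3 -0.  -0.2  0.1] mark [ 0.5483 -0.1913  0.0415] [-0.5 -0.  -0.4  0.2]
0.0725 scene d [-0.01003662 -0.004253    0.0245    ] top d [-0.00280539  0.00138277  0.0245    ]
0.0775 scene d [-0.00665124 -0.00167543  0.0295    ] top d [-0.00304922  0.00192502  0.0295    ]
R [ 0.5544 -0.2409  0.0752] [-0.1 -0.  -0.1  0. ] mark [ 0.5548 -0.2423  0.0439] [-0.1 -0.  -0.1  0.1]
0.0725 scene d [-0.00481848 -0.00248011  0.0245    ] top d [-8.23938503e-05  5.90881196e-04  2.45000000e-02]
0.0775 scene d [-0.00147472  0.00029674  0.0295    ] top d [-0.00035712  0.00131107  0.0295    ]
```

```bash
python3 - <<'E'
from go import *
goal(.087,dx=.0015,dy=-.001,feed=.05); sleep(.2); look(5)
for n in("s5","t5"):
    p=np.load(f"pics/{n}.npz")["p"]
    x,y=(258,150) if n[0]=="s" else (364,196)
    zoom("",p,x,y,36,30,20,f"pics/zz{n}.png",1.1)
E
```

```text
10.12 [ 0.47222877 -0.22632705  0.08721967] 0.0432 [-0.86174466  0.2960365  -2.40630325]
```

View pics/zzs5.png

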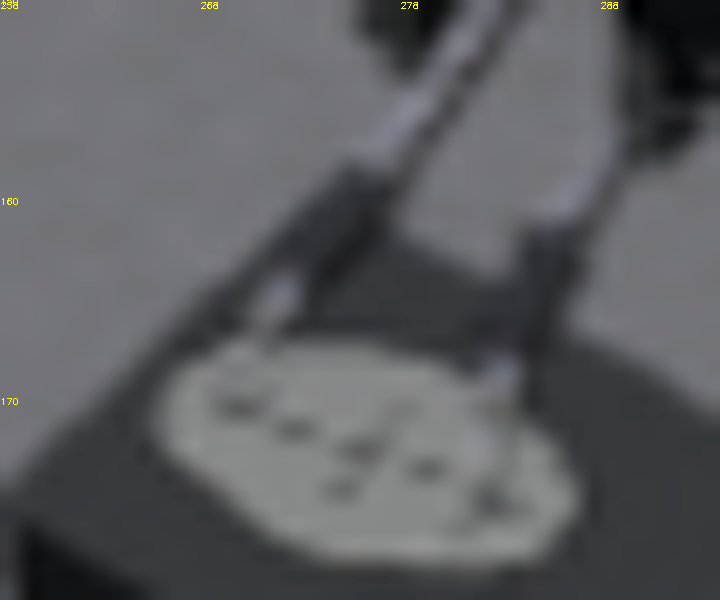

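View pics/zzt5.png

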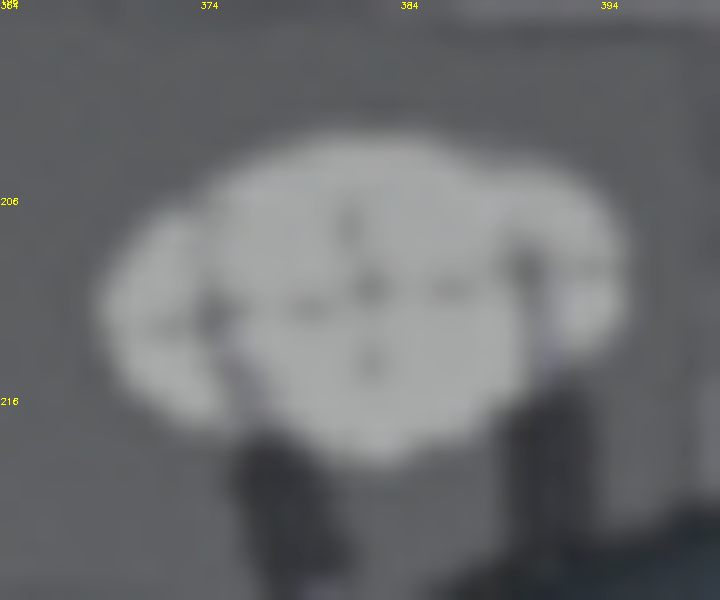

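```bash
cat > fit.py <<'E'
from go import *
mod=np.array([[34,20.9,9],[62,23.3,7],[83,25,1.5],[34,-20.9,9],[62,-23.3,7],[83,-25,1.5]])/1000-[0,0,.009]
def fit(obs,marks,n,zg,wt=1.0,pitch=0):
    def w(p):
        c,s=np.cos(p[2]),np.sin(p[2]); m=mod.copy(); m[:,2]-=m[:,0]*pitch; return m@np.array([[c,s,0],[-s,c,0],[0,0,1]])+[p[0],p[1],zg]
    k=np.array([1,1,wt,1,1,wt])[:,None]
    f=lambda p:(k*(proj(n,w(p))-obs)).ravel()
    r=least_squares(f,[.47,-.22,.126],x_scale=[.01,.01,.1]); W=w(r.x)
    ml,mr=[back(n,u,.048) for u in marks]
    print(n,zg,wt,"yaw",round(r.x[2],3),"tip-mark mm L",np.round((W[2]-ml)*1e3,1),"R",np.round((W[5]-mr)*1e3,1),"res",np.round(r.fun.reshape(-1,2),1).tolist())
E
python3 - <<'E'
from fit import *
S=lambda c:px(258,150,20,c); T=lambda c:px(364,196,20,c)
so=S([(550,235),(510,345),(477,440),(375,170),(300,260),(235,350)]); to=T([(300,575),(265,435),(217,322),(552,530),(556,388),(530,275)])
sm=S([(492,500),(240,407)]); tm=T([(215,310),(522,265)])
for zg in(.068,.072,.064):
  for wt in(1,0): fit(so,sm,"scene",zg,wt); fit(to,tm,"top",zg,wt)
E
```

```text
scene 0.068 1 yaw 0.113 tip-mark mm L [-1.1 -4.9 12.5] R [-1.4 -1.2 12.5] res [[0.9, -0.2], [0.1, -0.1], [-0.4, 0.1], [-0.2, -0.5], [-0.4, 0.2], [-0.0, 0.3]]
top 0.068 1 yaw 0.142 tip-mark mm L [ 0.9  0.9 12.5] R [ 1.8  0.2 12.5] res [[0.1, 1.4], [-0.5, -0.3], [0.0, -1.1], [0.7, 1.5], [-0.4, -0.3], [0.1, -1.3]]
scene 0.068 0 yaw 0.099 tip-mark mm L [ 0.  -5.4 12.5] R [-1.  -1.7 12.5] res [[0.8, -0.0], [-0.1, 0.1], [-0.0, 0.0], [-0.2, -0.4], [-0.5, 0.3], [-0.0, 0.0]]
top 0.068 0 yaw 0.128 tip-mark mm L [ 3.1  0.4 12.5] R [ 3.3 -0.5 12.5] res [[0.0, 0.8], [-0.5, -1.0], [0.0, -0.0], [0.7, 1.0], [-0.3, -0.8], [0.0, -0.0]]
scene 0.072 1 yaw 0.113 tip-mark mm L [ 1.6 -2.8 16.5] R [ 1.3  1.  16.5] res [[0.9, -0.2], [0.1, -0.1], [-0.3, 0.2], [-0.2, -0.5], [-0.4, 0.2], [-0.1, 0.4]]
top 0.072 1 yaw 0.142 tip-mark mm L [ 0.7  1.5 16.5] R [ 1.6  0.7 16.5] res [[0.1, 1.5], [-0.5, -0.3], [-0.0, -1.1], [0.7, 1.5], [-0.3, -0.3], [0.1, -1.3]]
scene 0.072 0 yaw 0.099 tip-mark mm L [ 2.8 -3.2 16.5] R [ 1.8  0.4 16.5] res [[0.8, -0.0], [-0.1, 0.1], [-0.0, 0.0], [-0.2, -0.4], [-0.5, 0.3], [-0.0, 0.0]]
top 0.072 0 yaw 0.128 tip-mark mm L [ 3.   0.9 16.5] R [ 3.2  0.1 16.5] res [[0.0, 0.8], [-0.5, -1.0], [0.0, -0.0], [0.7, 1.0], [-0.2, -0.8], [0.0, -0.0]]
scene 0.064 1 yaw 0.114 tip-mark mm L [-3.9 -7.1  8.5] R [-4.1 -3.3  8.5] res [[0.8, -0.2], [0.1, -0.1], [-0.4, 0.1], [-0.2, -0.4], [-0.4, 0.2], [-0.0, 0.3]]
top 0.064 1 yaw 0.142 tip-mark mm L [1.  0.4 8.5] R [ 1.9 -0.3  8.5] res [[0.1, 1.4], [-0.5, -0.3], [0.0, -1.1], [0.7, 1.5], [-0.4, -0.3], [0.1, -1.3]]
scene 0.064 0 yaw 0.1 tip-mark mm L [-2.8 -7.5  8.5] R [-3.7 -3.8  8.5] res [[0.8, -0.0], [-0.1, 0.1], [-0.0, 0.0], [-0.2, -0.4], [-0.5, 0.3], [-0.0, 0.0]]
top 0.064 0 yaw 0.128 tip-mark mm L [ 3.2 -0.1  8.5] R [ 3.4 -1.   8.5] res [[0.0, 0.7], [-0.4, -1.0], [0.0, -0.0], [0.7, 1.0], [-0.3, -0.8], [0.0, -0.0]]
```

```bash
python3 - <<'E'
from h import *
def zmap(n,d):
    c=C[n]; v,u=np.mgrid[:400,:640]; r=np.stack([u,v,np.ones_like(u)],-1)@np.linalg.inv(c["K"]).T@c["rotation"].T
    return c["position"][2]+r[...,2]*d
def show(t,n,d,x,y,w,h):
    z=zmap(n,d)[y:y+h,x:x+w]*1e3; print(t,"x",x,"y",y); print("\n".join(" ".join(f"{a:4.0f}" for a in r) for r in z))
t0=np.load("pics/top0.npy"); s0=np.load("pics/scene0.npy"); t5=np.load("pics/t5.npz")["d"]; s5=np.load("pics/s5.npz")["d"]
show("t0 L","top",t0,262,196,12,16); show("t0 R","top",t0,279,206,12,14)
show("t5","top",t5,371,208,24,18)
show("s0","scene",s0,338,208,28,26)
show("s5","scene",s5,266,154,26,24)
E
```

```text
t0 L x 262 y 196
  -3   -4   -1   -1   -5   -6    1    2   -2    2   -0   -1
  -7    1   -4   -0   -2   -0    3    2    1   -2   -0    0
   5   -0    2   -4   -1    2   -5   11   -3   -1   -1    4
  -2   -7   -4   -1   -1    2    4    6   -4    5   -1    4
   3   -2    1   -1    1    3    9    3    6    0   -6    1
  -0   -4   -5   -3    1    2    6   12    0    0   -0    1
   1    1    1   -3   -2   -4   14    6   -3    0    7   -6
  -1    3   -2    0   -4   10    5    7    0   -1    2   -3
   5    3   -7    3   15   12   13    5    2    1   -3    2
  -2    6   -2    1   18   14   13    9    6   10   -1   -4
   1    1   -2   14   19   10   16   13   -6   -4    1   -1
   3   -1   -1   14   17   19   11    5    1    1    2    2
  -3    0   -3    8   15   11    8    2    3   -2   -1    3
   0   -4    3   18   19   16   13    1    1   -8   -0   -5
   5   -4   -1   14   17   16   15    3    2   -2    1   -0
  -3   -4    1   12   18    7   -2   -4   -1   -3    2    0
t0 R x 279 y 206
  -0    1   -5   -1    4    4    0   -0   -4   -1   -2   -1
   2    4    0   -3   -0    0   -6   -5   -4  
[... 8998 characters left out ...]
   63   47   45   47   35   37   35   40   41   39
  37   44   46   46   42   49   49   46   45   47   47   46   46   50   50   45   46   44   50   46   46   39   42   35   35   40
  38   37   41   47   49   50   48   47   46   45   44   48   49   47   47 1365   44   49   52   45   53   33   40   41   38   38
  43   38   42   39   43   45   46   49   44   42   49   40   47   44   45   47   48   39   46   49   43   42   40   42   46   43
  42   39   35   41   45   46   48   50   44   49   42   47   52   46   46   47   48   48   49   43   42   38   38   39   34   37
  34   39   38   42   36   40   48   42   54   43   48   51   50   44   48   48   49   50   44   48   48   44   42   39   37   40
```

```bash
python3 - <<'E'
from fit import *
sm=[np.array(a) for a in[(282.1,174.5),(269.5,169.8)]]; tm=[np.array(a) for a in[(374.3,211.),(389.6,208.8)]]
for z in(.060,.062):
  for n,t,m in(("scene",[(282.3,171.8),(270,168)],sm),("top",[(374.5,211),(390.9,209)],tm)):
    print(z,n,[np.round((back(n,a,z)-back(n,b,.048))*1e3,1) for a,b in zip(t,m)], np.linalg.norm(back(n,t[0],z)-back(n,t[1],z)))
print(proj("scene",[[.5497,-.1895,.048],[.5497,-.1895,.053],[.5497,-.1895,.06]]))
E
```

```text
0.06 scene [array([-3.4, -0.6, 12. ]), array([-0.4,  3.1, 12. ])] 0.05066549072989631
0.06 top [array([-0.6,  0.7, 12. ]), array([-1.4, -2.4, 12. ])] 0.05188575361978791
0.062 scene [array([-2.1,  0.4, 14. ]), array([ 0.9,  4.2, 14. ])] 0.050587820412359506
0.062 top [array([-0.7,  0.9, 14. ]), array([-1.5, -2.1, 14. ])] 0.05181406038543493
[[281.6634441  173.8475212 ]
 [281.59211721 173.00043459]
 [281.49169823 171.80784699]]
```

```bash
python3 - <<'E'
from go import *
command_gripper(.0426); print(sense()["finger_gap"])
goal(.0795,dx=.0025,dy=-.001,feed=.02); sleep(.4); look(6)
fs=[camera("scene") for _ in range(6)]; ft=[camera("top") for _ in range(6)]
for n,f in(("s6",fs),("t6",ft)):
    p=np.mean([a[0].astype(float) for a in f],0); d=np.median([a[1] for a in f],0); np.savez(f"pics/{n}.npz",p=p,d=d)
    x,y=(258,150) if n[0]=="s" else (364,196)
    zoom("",p.astype(np.uint8),x,y,36,30,20,f"pics/zz{n}.png",1.1)
s=sense(); print(s["time_s"],s["finger_gap"],s["wrist_force"],s["position"])
def zmap(n,d):
    c=C[n]; v,u=np.mgrid[:400,:640]; r=np.stack([u,v,np.ones_like(u)],-1)@np.linalg.inv(c["K"]).T@c["rotation"].T
    return c["position"][2]+r[...,2]*d
def show(n,x,y,w,h):
    z=zmap("top" if n[0]=="t" else "scene",np.load(f"pics/{n}.npz")["d"])[y:y+h,x:x+w]*1e3; print(n,x,y); print("\n".join(" ".join(f"{a:3.0f}" for a in r) for r in z))
show("t6",371,206,24,18); show("s6",266,160,22,18)
E
```

```text
0.04263734200195997
11.37 [ 0.473085   -0.22638012  0.07955382] 0.043 [-0.28224155  0.50888092 -1.83035187]
12.0667 0.04277677611974503 [ 0.77138415  0.17828647 -1.8988775 ] [ 0.47306426 -0.22628699  0.07949387]
t6 371 206
 37  39  47  47  48  45  48  44  48  49  46  47  49  48  45  50  50  47  50  46  47  50  46  37
 45  48  47  48  47  47  49  47  48  45  47  46  50  49  47  47  49  48  50  49  48  47  50  45
 50  45  45  49  48  50  50  47  47  48  49  46  47  47  50  48  46  48  46  55  45  45  49  48
 45  47  47  48  48  47  45  49  47  48  45  48  47  47  48  47  47  48  47  53  49  46  45  51
 49  46  44  46  48  45  46  45  46  49  48  46  48  48  48  45  47  49  46  55  48  47  45  49
 49  45  47  56  49  46  47  49  47  46  48  47  50  48  47  52  49  46  49  54  47  47  46  48
 47  48  48  48  51  50  47  48  44  48  47  50  47  47  50  46  47  45  46  59  55  46  47  45
 48  43  46  47  54  47  45  48  48  47  48  47  48  45  47  50  47  47  49  60  59  47  50  37
 46  48  45  48  56  59  47  49  47  48  47  49  49  47  47  48  47  47  48  57  61  40  41  41
 47  46  48  
[... 1745 characters left out ...]
  47  46  46  48  48  47  47  46  49  48  47  47  45  48  48  48  58  38  38  39  40
 38  46  49  47  47  46  45  47  46  46  47  48  48  49  46  46  52  55  48  40  39  38
 38  45  42  47  46  47  44  45  47  49  44  48  45  45  47  49  54  49  47  47  37  39
 37  44  45  45  48  47  47  45  44  44  45  46  48  47  48  47  54  47  48  48  47  40
 37  40  41  46  46  46  47  46  48  47  47  47  45  47  46  48  51  47  50  45  45  41
 38  39  37  43  45  49  46  47  46  48  46  48  47  47  45  47  48  46  48  46  48  38
 38  36  37  37  39  45  48  47  48  47  48  46  46  45  45  46  45  46  46  46  45  40
 36  38  38  41  36  39  42  43  47  45  47  45  47  48  48  48  46  48  45  46  41  38
```

View pics/zzs6.png

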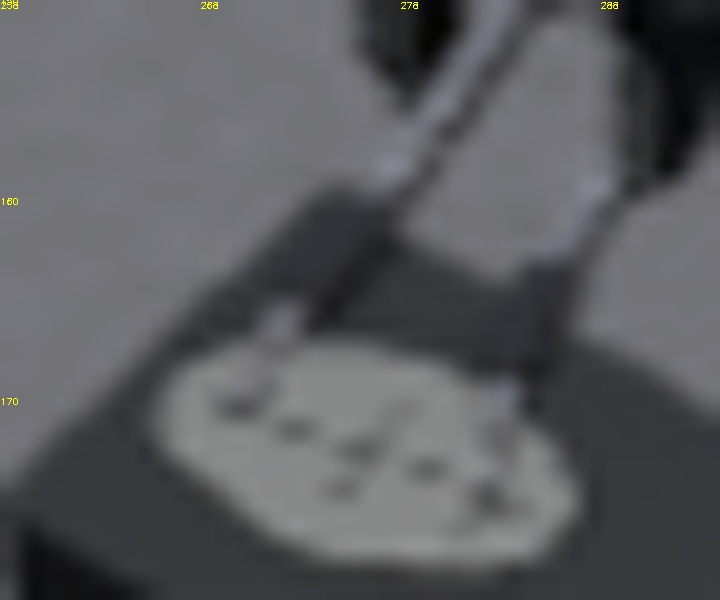

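View pics/zzt6.png

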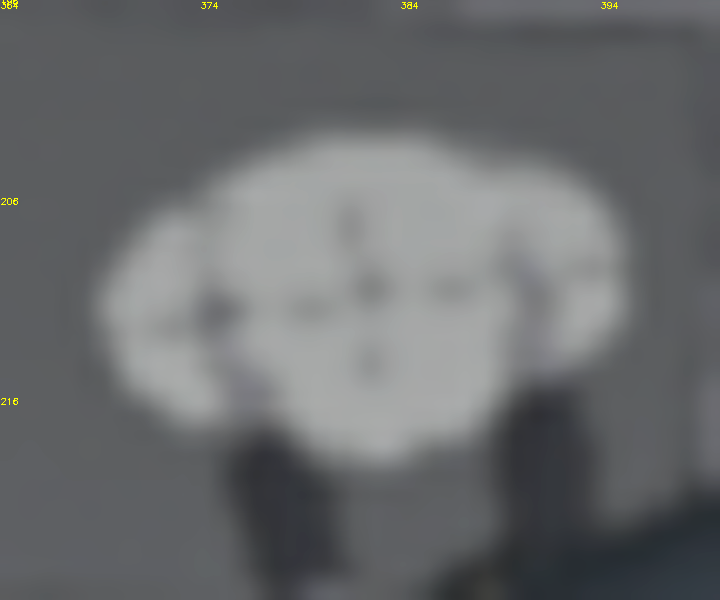

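The tips sit at the marks in both views. In the top view they are at about (374,211) and (390,208), against marks at (374.4,211.1) and (389.5,208.6). In the scene view they are at (282,174) and (270,169), which is the parallax expected at about 4–5 mm height. The collars read about 51 mm above their bench height, so the points are about 4.5 mm above the blank. I'll do a quick steadiness check and hand in.

```bash
python3 - <<'E'
from go import *
sleep(.3)
for i in range(3):
    s=sense(); print(s["time_s"],s["finger_gap"],s["position"],np.abs(s["qd"]).max(),s["wrist_force"]); sleep(.15)
finish_job()
E
```

```text
12.3667 0.04258316824120052 [ 0.47306943 -0.22634844  0.07950982] 0.0024558892890041415 [ 0.40095827 -0.36172451 -2.40632496]
12.5167 0.04274030812174778 [ 0.47303924 -0.22633934  0.07949357] 0.0019219809459553982 [ 0.16102892 -0.00675713 -2.00996319]
12.6667 0.04262980619325703 [ 0.47307448 -0.22632392  0.07950678] 0.0019514653764482936 [ 0.94862973  0.85667575 -2.37430898]
the job is handed in; nothing more can be done
```

I picked up the bare steel dividers by their legs and squeezed them to about 50 mm between the points. I carried them to the flange blank and handed the job in at about 12.7 s, still holding them over the two punch marks. No verdict is reported.

**Last checks:**
- **Position:** in both cameras each point ends within about 1–2 mm of its mark. That is near the limit of the pixel size, about 3 mm.
- **Height:** the depth images put the points about 4–5 mm above the blank.
- **Grip:** the finger opening held at 42.6–42.8 mm, and the arm was essentially still.
- **Contact:** the vertical wrist force was about -2.0 to -2.4 N, close to the tool's weight of 2.1 N, so the points don't seem to be resting on the blank.
- **Blank and bystanders:** the marks have not shifted in the pictures. I did not re-measure the can and hammer, but the path stayed well clear of both.

**What disagreed:**
- The two cameras differ by about 3 mm in absolute position, so I relied on tips and marks compared within the same image.
- The first hover readings suggested a few millimetres of yaw and height error. The later depth images did not bear this out.
- While gripping, the closing fingers pressed down on the tool or bench with about 12 N and lifted the arm 2 mm. I allowed for that in the height.

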